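# Load a row of saddle blocks into the drilling jig and lock it

### The job

Push the row of four saddle blocks along the bench into the jig as one straight row, pushing only on the rearmost block and never lifting one or letting the row buckle, until it bears firmly on the sprung stop hidden under the hood at the far end: press for half a second with about 12 N more than it takes to slide the row, never more than 20 N on the stop. Then slide the keeper fully across behind the row, let go, and leave everything else on the bench where it is.

Things in the scene. Friction and masses are not known exactly. Their poses are not given: they have to be found in the camera images.
- jig: grey steel jig fixed to the bench: a straight open-topped channel, no floor (blocks slide on the bench). Origin on the bench at the middle of the mouth; +y runs into the channel (push direction), x across, z up. Walls 25 mm high, 46 mm apart from y = 18 mm on, flared to about 63 mm at y = 0. Row home: blocks (4 x 32 mm) touch each other and the stop's pad, rear face of the last at y = 0 to 7 mm
- keeper_guide (a point): middle of the top of the keeper's low guide on the +x side of the mouth, 22 mm above the bench; the guide spans x = 45 to 85 mm, y = -14 to 2 mm in the jig's frame
- stop: grey hooded end-stop housing over the closed end of the channel, fixed to the jig; origin on the bench at y = 128 mm in the jig's frame; hood from y = 112 to 178 mm, 38 mm clear, 42 mm high. Inside, out of sight, a sprung rubber pad is set anywhere from y = 128 to 135 mm, differently each time: find it by feel. Preloaded 2 N, it then yields about 1 mm per 12 N and springs back
- keeper (a joint): slide of the keeper, a steel bar 8 mm thick, 22 mm high: 0 = parked at the +x side of the mouth, 0.046 m = fully across it (moves along the jig's -x). Takes 3 N to slide, stays where left. Its faces lie at y = -10 and -2 mm in the jig's frame, so the rear block must be clear of it
- keeper_post (a point): top of the keeper's upright round post, 14 mm across, free from 40 mm up to 66 mm above the bench; the post stands at x = 70, y = -6 mm in the jig's frame when parked, x = 24 mm when fully across. Push it along or pinch it from above
- block1: cast alloy saddle block, 40 mm wide (x) by 32 mm long in the row (y) by 30 mm high, plain rectangular with a low round boss and a bore on top (boss adds 4 mm, look only), about 0.18 kg; origin at the centre of its underside, z up. Foremost block, at the jig's mouth
- block2: cast alloy saddle block, 40 mm wide (x) by 32 mm long in the row (y) by 30 mm high, plain rectangular with a low round boss and a bore on top (boss adds 4 mm, look only), about 0.18 kg; origin at the centre of its underside, z up. Second in the row
- block3: cast alloy saddle block, 40 mm wide (x) by 32 mm long in the row (y) by 30 mm high, plain rectangular with a low round boss and a bore on top (boss adds 4 mm, look only), about 0.18 kg; origin at the centre of its underside, z up. Third in the row
- block4: cast alloy saddle block, 40 mm wide (x) by 32 mm long in the row (y) by 30 mm high, plain rectangular with a low round boss and a bore on top (boss adds 4 mm, look only), about 0.18 kg; origin at the centre of its underside, z up. Rearmost block, farthest from the jig: the only one to be pushed, on its -y face
- bush: bystander: steel ring 42 mm across, 30 mm high, on the -x side of the row; origin at the centre of its underside
- bar_end: bystander: dark steel bar offcut 26 x 70 x 20 mm on the +x side of the row; origin at the centre of its underside
- scraper: bystander: flat scraper with wooden handle, 220 mm long
- hammer: bystander: hammer
- spanner: bystander: open spanner
- spray_can: bystander: grey can 64 mm across, 180 mm tall
- mug: bystander: white mug 84 mm across, 95 mm tall
Mind the look-alikes: they are no part of the job. What is shaped like the block1 but blue is not meant.

How it is judged:
On the way, in this order (a step that is already met when the one before it is completed fails the run):
1. the closed-up row is pressed against the end stop with more than 5 N, for 0.3 s (y of block4 in the frame of block1 above -0.0975 m and y of block4 in the frame of jig above 0.0145 m and contact force between block1 and stop above 5 N), for 0.3 s.
2. the keeper is slid fully across behind the row (y of block4 in the frame of block1 above -0.0975 m and y of block4 in the frame of jig above 0.0145 m and value of joint keeper above 0.042 m), for 0.2 s.
At the end, for the whole second after the job is handed in: All four blocks at rest in the channel, within 6 mm of its centre line, closed up (the middles of the first and last no more than 97.5 mm apart along the row), the rear block inside the mouth (its middle at least 14.5 mm past it), and the keeper within 4 mm of fully across behind them (all of step 2 and x of block1 in the frame of jig between -0.006 and 0.006 m and x of block2 in the frame of jig between -0.006 and 0.006 m and x of block3 in the frame of jig between -0.006 and 0.006 m and x of block4 in the frame of jig between -0.006 and 0.006 m and linear speed of each of block1, block2, block3, block4 below 0.01 m/s); the robot touches nothing.
It fails at once if the end stop is pressed with more than 22 N (contact force between block1 and stop above 22 N).
It fails at once if the row buckles: a block turns more than 0.25 rad out of line with the jig (angle between the y axis of any of block1, block2, block3, block4 and the y axis of jig, either way round above 0.25 rad).
It fails at once if a block is lifted more than 10 mm or tipped (height (world z) of any of block1, block2, block3, block4 above 0.01 m or angle between any of block1, block2, block3, block4's own z axis and vertical above 0.25 rad).
It fails at once if the gripper pushes (over 1 N) on a block other than the rearmost (contact force between the fingers and block1 above 1 N or contact force between the fingers and block2 above 1 N or contact force between the fingers and block3 above 1 N).
It fails at once if a bystander is moved by more than 15 mm (distance of any of bush, bar_end, scraper, hammer, spanner, spray_can, mug from where it was at the start of the episode above 0.015 m).
It also fails if it takes over 72 s, if anything falls off the work surface, if the arm or the gripper's body presses on something with over 40 N, if the wrist force passes 120 N, or if a joint passes its speed limit or range.

### The arm

A 6-joint arm with a two-finger parallel gripper is mounted at the origin on the work surface. World frame = base frame: x ahead of the robot, y to its left, z up, the work surface at z = 0. Lengths are in m, angles in rad, forces in N, time in s.
With the tool pointing down it reaches from about 0.35 to 0.975 m from the base axis. Payload 4.9 kg.
Tool frame: the origin (TCP) lies at the very end of the fingers, on their centre line; the grasp point (between the pads) lies 19 mm behind it; z points along the fingers, y is the line along which they close (so a half turn about z gives the same grasp; the last joint's range is limited). The gripper opens to 85 mm and grips with 20 to 120 N. Pads are 22 mm wide; open, the fingers measure 114 mm over their backs; the gripper's body (76 mm by 85 mm) begins 54 mm behind the grasp point. The pads swing forward as they close: fully open they stand 13 mm farther back than shut.
Start: joints at [-1.226, 0.053, 1.613, -0, 1.476, -0.119], TCP at [0.28, -0.559, 0.231] pointing down, gripper open.
Joint ranges: [-3.01, 3.01], [-1.01, 2.22], [0.06, 2.58], [-1.02, 4.17], [0.09, 2.62], [-3.14, 3.14]. Speed limits (rad/s): [2.57, 2.57, 3.14, 3.14, 3.14, 3.14].

### API

Orientations are given as a unit quaternion [w, x, y, z].
In Python, from plant import state, optics, ticket, nets gives the robot as it stands. The module is installed in compiled form; this text tells all that it offers.
- The arm moves only by the shell command python3 -m inch 'ROWS' [OPENING]. ROWS is JSON, a list of rows, each an object of numbers: "dx", "dy", "dz": the shift along the tool's x, y, z as a fraction of full scale; "rx", "ry", "rz": the turn, a rotation vector about the tool's x, y, z as a fraction of full scale. In form: [{"dx": .., "dy": .., "dz": .., "rx": .., "ry": .., "rz": ..}, ...]. A call has 1 to 5 rows; each row is the pose to reach, as a shift and turn from the pose commanded when the call began, along the tool's axes at that moment; what a row does not reach only later rows make up. Full scale, the value 1, is 0.8 m for a shift and 1.5 rad for a turn. A row lasts 1/10 s, in which the tool goes at most 50 mm and 8.59 degrees, less where a joint would pass 70% of its speed; a pose out of reach is approached as far as the arm can. A call with a number of a shift or a turn outside -1 to 1 is refused whole. A call with a gripper value outside its range is refused whole. OPENING is the opening, from -1 (shut) to 1 (fully open), set as the call begins (- or left out, the last holds). The fingers move at their own pace and stop on an object; the grip force is fixed at half the most. Time passes only in rows, so rows that repeat a pose let the fingers close. It gives the time, the measured TCP pose, the force, the opening and the grip force at its end, in the units of the state.
- state(): the state, without advancing time (a new reading comes with each control period).
- optics.grab_frame(name): name is "scene" or "side" or "wrist"; returns the picture (480x640x3 uint8, red, green, blue); there is no depth.
- optics.camera_info(name): a dict with "fx", "fy", "cx", "cy" (pixels), "R" (3x3) and "t" (3): a world point X has camera coordinates R X + t. Camera axes: x right, y down, z forward; pixel columns grow to the right and rows downward; lengths in m; the calibration is good to about 2 mm. A picture is of the moment at which its call begins: read the wrist's pose just before it. camera_info takes no time and is no camera call; for the wrist camera it gives the pose at the moment of the call.
- ticket.job_done(): hands the job in; it is judged then, once.
Trained networks look in the newest picture that a camera, given by its name, has taken for a name from the list of things; names that differ only in an ending like _2 or _b are one class to them, and where a whole thing is asked for, a point or a joint stands for the part that bears it (a point fixed in the world has none). Each returns a list of dicts, best first, with "confidence" (0 to 1); they miss things now and then, are a little off and sometimes report something else, mostly with a low value. They report only what shows in the picture. A call takes as long as a camera call. They do not tell look-alikes from the thing itself.
- nets.boxes_of(camera, name): "bbox" ([centre column, centre row, width, height] in pixels, round what is visible of it).
- nets.outline_of(camera, name): "pixels" (480x640 bool, what is visible of it) and "bbox" ([centre column, centre row, width, height] in pixels, round what is visible of it).
The state is a dict: "time": time; "joint_pos": joint angles; "joint_vel": joint speeds; "joint_efforts": joint torques, N m; "tool_pos": TCP position; "tool_rot": TCP orientation; "contact_force": force on the tool from outside, world axes, zero at the start; "ft_torque": the same for the moment, N m; "gripper_width": opening from 0.0 (shut) to 1.0 (fully open); "grasp_force": force on a finger pad.
Only numpy, scipy, OpenCV 4.12 (cv2) and the standard library are available. Lean on these libraries where they do the work, as an engineer would, in place of code of your own. Each camera call takes 0.05 s, during which the arm holds its last target. There are 200 camera calls.

## Working session

There is one attempt and no reset: what is moved stays moved. The work goes in short steps, Python scripts to look and compute and a shell command to move; the robot and the scene stay as the last step left them, time stands still between calls to the robot, and variables do not carry over. Pictures are saved under pics/ and viewed, at most 13 in all, crops included, and the job is handed in when it is done.

```bash
mkdir -p pics; cat > h.py <<'E'
import numpy as np,cv2
from plant import state,optics,ticket,nets
def save(cam,fn,crop=None,s=1):
    im=optics.grab_frame(cam)
    o=im if crop is None else im[crop[1]:crop[3],crop[0]:crop[2]]
    cv2.imwrite('pics/'+fn,cv2.resize(o[:,:,::-1],None,fx=s,fy=s,interpolation=cv2.INTER_CUBIC)); return im
def ray(cam,u,v,z,ci=None):
    c=ci or optics.camera_info(cam); R=np.array(c['R']);t=np.array(c['t'])
    d=R.T@np.array([(u-c['cx'])/c['fx'],(v-c['cy'])/c['fy'],1]); o=-R.T@t
    return o+d*(z-o[2])/d[2]
def proj(cam,X,ci=None):
    c=ci or optics.camera_info(cam); p=np.array(c['R'])@np.array(X)+np.array(c['t'])
    return np.array([c['fx']*p[0]/p[2]+c['cx'],c['fy']*p[1]/p[2]+c['cy']])
E
python3 - <<'E'
from h import *
save('scene','s1.png');save('side','d1.png')
for c in('scene','side'):
  for n in('block1','jig','stop','keeper_post','bush','bar_end'):
    print(c,n,[(round(d['confidence'],2),np.round(d['bbox']).tolist()) for d in nets.boxes_of(c,n)][:7])
s=state();print(s['time'],s['tool_pos'],s['tool_rot'],s['contact_force'])
E
```

```text
scene block1 [(0.72, [348.0, 244.0, 15.0, 14.0]), (0.72, [344.0, 232.0, 19.0, 16.0]), (0.69, [356.0, 196.0, 21.0, 17.0]), (0.67, [351.0, 255.0, 20.0, 15.0]), (0.63, [341.0, 219.0, 20.0, 18.0]), (0.33, [341.0, 392.0, 56.0, 52.0])]
scene jig [(0.61, [354.0, 293.0, 80.0, 85.0])]
scene stop [(0.85, [367.0, 313.0, 36.0, 48.0]), (0.38, [344.0, 232.0, 18.0, 19.0]), (0.3, [260.0, 143.0, 62.0, 62.0])]
scene keeper_post [(0.67, [330.0, 256.0, 18.0, 15.0])]
scene bush [(0.77, [375.0, 227.0, 18.0, 20.0]), (0.74, [261.0, 143.0, 61.0, 68.0])]
scene bar_end [(0.53, [310.0, 236.0, 16.0, 29.0])]
side block1 [(0.84, [385.0, 275.0, 21.0, 17.0]), (0.77, [340.0, 289.0, 27.0, 19.0]), (0.68, [428.0, 280.0, 17.0, 22.0]), (0.66, [367.0, 278.0, 23.0, 20.0]), (0.62, [356.0, 283.0, 24.0, 21.0]), (0.49, [291.0, 292.0, 107.0, 86.0])]
side jig [(0.68, [290.0, 294.0, 106.0, 82.0]), (0.24, [435.0, 204.0, 50.0, 23.0])]
side stop [(0.79, [265.0, 306.0, 56.0, 42.0])]
side keeper_post [(0.71, [325.0, 263.0, 11.0, 26.0]), (0.39, [291.0, 291.0, 112.0, 83.0])]
side bush [(0.72, [391.0, 301.0, 19.0, 21.0])]
side bar_end [(0.93, [354.0, 258.0, 30.0, 17.0]), (0.49, [290.0, 291.0, 108.0, 84.0])]
0.7 [ 0.27958905 -0.55895974  0.23132517] [ 6.25960720e-06  9.73230108e-01  2.29832888e-01 -4.94385318e-06] [ 0.00617854 -0.88757457 -0.13977354]
```

View pics/s1.png

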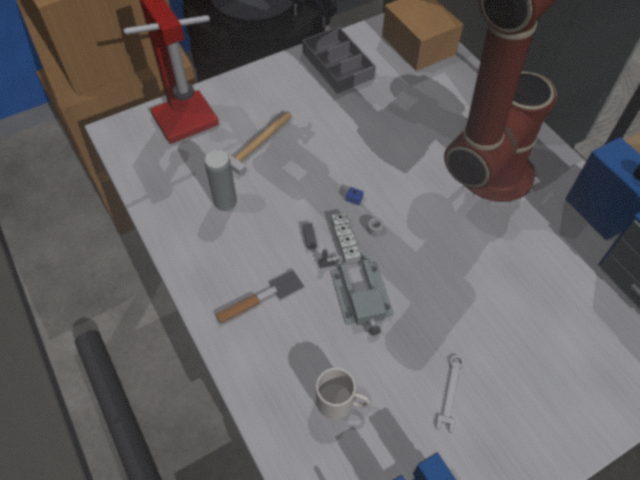

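View pics/d1.png

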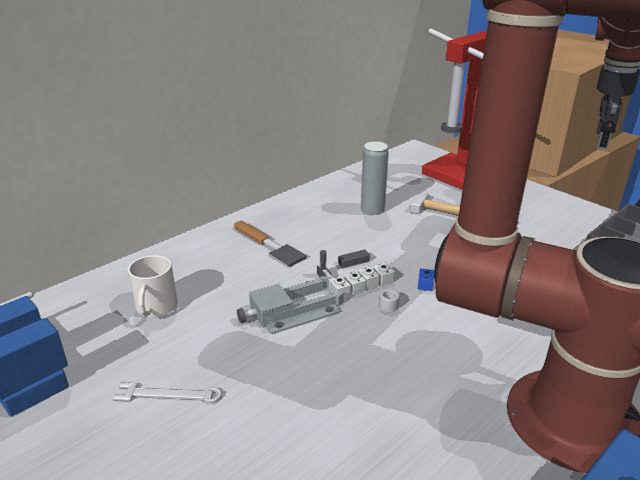

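The scene picture shows the row of four white blocks from about (341,219) to (351,255), entering the grey jig with its hood at (367,313). The keeper post is at (325,258), the bush at (375,227), the bar offcut at (310,236), and a blue look-alike at (353,195). 

In the side view, block4 is at (385,275) and block1 at (340,289), with the blue one at (428,280). I choose the four white ones. I'll work out positions next, then look closer with the wrist camera.

```bash
python3 - <<'E'
from h import *
for n,u,v,z in [('b4',341,219,.015),('b3',344,232,.015),('b2',348,244,.015),('b1',351,255,.015),('stop',367,313,.02),('blue',353,196,.015),('bush',375,227,.015),('bar',310,236,.01),('can',221,205,0),('guide/post',322,252,.06)]:
  print(n,np.round(ray('scene',u,v,z),3))
for n,u,v,z in [('b4',385,275,.015),('b3',367,278,.015),('b2',356,283,.015),('b1',340,289,.015),('stop',265,306,.02),('blue',428,280,.015),('bush',391,301,.015),('bar',354,258,.01),('post',323,252,.066)]:
  print(n,np.round(ray('side',u,v,z),3))
s=state()
from scipy.spatial.transform import Rotation as Ro
q=s['tool_rot'];R=Ro.from_quat([q[1],q[2],q[3],q[0]]).as_matrix();print(R.round(3))
c=optics.camera_info('wrist');cR=np.array(c['R']);o=-cR.T@c['t']
print('cam in tool',R.T@(o-s['tool_pos']),'\n',(cR@R).round(3),c['fx'])
E
```

```text
b4 [ 0.47  -0.07   0.015]
b3 [ 0.485 -0.031  0.015]
b2 [0.495 0.006 0.015]
b1 [0.506 0.039 0.015]
stop [0.561 0.2   0.02 ]
blue [ 0.402 -0.119  0.015]
bush [ 0.406 -0.003  0.015]
bar [ 0.566 -0.067  0.01 ]
can [ 0.723 -0.281  0.   ]
guide/post [0.58  0.018 0.06 ]
b4 [ 0.471 -0.063  0.015]
b3 [ 0.49  -0.027  0.015]
b2 [0.493 0.004 0.015]
b1 [0.501 0.044 0.015]
stop [0.559 0.198 0.02 ]
blue [ 0.395 -0.116  0.015]
bush [ 0.401 -0.003  0.015]
bar [ 0.569 -0.068  0.01 ]
post [0.572 0.026 0.066]
[[ 0.894  0.447 -0.   ]
 [ 0.447 -0.894 -0.   ]
 [-0.     0.    -1.   ]]
cam in tool [ 0.06985162 -0.00016385 -0.14307682] 
 [[-0.     1.     0.   ]
 [-0.961 -0.    -0.278]
 [-0.278 -0.     0.961]] 384.13243682799657
```

```bash
R='[{"dx":0.206,"dy":-0.192},{"dx":0.206,"dy":-0.192},{"dx":0.206,"dy":-0.192},{"dx":0.206,"dy":-0.192},{"dx":0.206,"dy":-0.192}]'
python3 -m inch '[{"dx":0.206,"dy":-0.192},{"dx":0.206,"dy":-0.192},{"dx":0.206,"dy":-0.192},{"dx":0.206,"dy":-0.192},{"dx":0.206,"dy":-0.192}]' -1
python3 -m inch '[{"dx":0.206,"dy":-0.192},{"dx":0.206,"dy":-0.192},{"dx":0.206,"dy":-0.192},{"dx":0.206,"dy":-0.192},{"dx":0.206,"dy":-0.192}]'
python3 -m inch '[{"dx":0.206,"dy":-0.192},{"dx":0.206,"dy":-0.192},{"dx":0.206,"dy":-0.192},{"dx":0.206,"dy":-0.192},{"dx":0.206,"dy":-0.192}]'
python3 -m inch '[{"rz":-0.52},{"rz":-0.52},{"rz":-0.52},{"rz":-0.52},{"rz":-0.52}]'
python3 -m inch '[{"rz":0},{"rz":0},{"rz":0}]'
python3 - <<'E'
from h import *
c=optics.camera_info('wrist')
save('wrist','w1.png')
for n in('block1','jig','stop','keeper_post','keeper_guide','bush','bar_end'):
    print(n,[(round(d['confidence'],2),np.round(d['bbox'],1).tolist(),ray('wrist',*d['bbox'][:2],{'block1':.03,'stop':.042,'keeper_post':.066}.get(n,.02),c).round(4).tolist()) for d in nets.boxes_of('wrist',n)][:7])
s=state();print(s['joint_pos'],s['tool_pos'],s['tool_rot'],s['contact_force'])
E
```

```text
block1 []
jig []
stop []
keeper_post []
keeper_guide []
bush []
bar_end []
[-1.22601197e+00  5.26846413e-02  1.61289736e+00 -6.57074886e-06
  1.47599873e+00 -1.18988155e-01] [ 0.27957774 -0.5589629   0.23131468] [ 6.29140581e-06  9.73234567e-01  2.29814006e-01 -2.57825911e-06] [ 0.20729993 -0.71092533  0.64714827]validation failed for argument at $[0]...
validation failed for argument at $[0]...
validation failed for argument at $[0]...
validation failed for argument at $[0]...
validation failed for argument at $[0]...
```

View pics/w1.png

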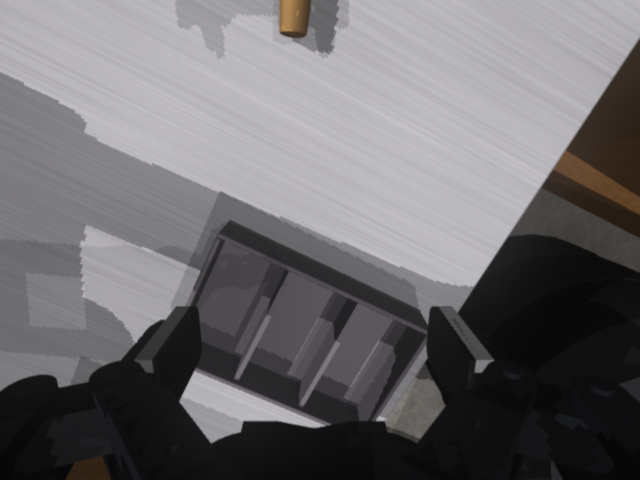

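The picture shows the parts tray at the start pose, because the moves were refused: each row needs all six numbers.

```bash

python3 -m inch '[{"dx":0.206,"dy":-0.192,"dz":0,"rx":0,"ry":0,"rz":0},{"dx":0.206,"dy":-0.192,"dz":0,"rx":0,"ry":0,"rz":0},{"dx":0.206,"dy":-0.192,"dz":0,"rx":0,"ry":0,"rz":0},{"dx":0.206,"dy":-0.192,"dz":0,"rx":0,"ry":0,"rz":0},{"dx":0.206,"dy":-0.192,"dz":0,"rx":0,"ry":0,"rz":0}]' -1
```

```text
time: 1.6
tool_pos: [0.3591, -0.3448, 0.2313]
tool_rot: [-0.0, 0.973, 0.231, 0.0]
contact_force: [-0.1, -0.6, 0.1]
gripper_width: 0.147
grasp_force: 0.0
```

```bash

python3 -m inch '[{"dx":0.206,"dy":-0.192,"dz":0,"rx":0,"ry":0,"rz":0},{"dx":0.206,"dy":-0.192,"dz":0,"rx":0,"ry":0,"rz":0},{"dx":0.206,"dy":-0.192,"dz":0,"rx":0,"ry":0,"rz":0},{"dx":0.206,"dy":-0.192,"dz":0,"rx":0,"ry":0,"rz":0},{"dx":0.206,"dy":-0.192,"dz":0,"rx":0,"ry":0,"rz":0}]'
python3 -m inch '[{"dx":0.206,"dy":-0.192,"dz":0,"rx":0,"ry":0,"rz":0},{"dx":0.206,"dy":-0.192,"dz":0,"rx":0,"ry":0,"rz":0},{"dx":0.206,"dy":-0.192,"dz":0,"rx":0,"ry":0,"rz":0},{"dx":0.206,"dy":-0.192,"dz":0,"rx":0,"ry":0,"rz":0},{"dx":0.206,"dy":-0.192,"dz":0,"rx":0,"ry":0,"rz":0}]'
python3 -m inch '[{"dx":0,"dy":0,"dz":0,"rx":0,"ry":0,"rz":-0.5},{"dx":0,"dy":0,"dz":0,"rx":0,"ry":0,"rz":-0.5},{"dx":0,"dy":0,"dz":0,"rx":0,"ry":0,"rz":-0.5},{"dx":0,"dy":0,"dz":0,"rx":0,"ry":0,"rz":-0.5},{"dx":0,"dy":0,"dz":0,"rx":0,"ry":0,"rz":-0.5}]'
python3 -m inch '[{"dx":0,"dy":0,"dz":0,"rx":0,"ry":0,"rz":0},{"dx":0,"dy":0,"dz":0,"rx":0,"ry":0,"rz":0},{"dx":0,"dy":0,"dz":0,"rx":0,"ry":0,"rz":0}]'
python3 - <<'E'
from h import *
c=optics.camera_info('wrist')
save('wrist','w2.png')
for n in('block1','jig','stop','keeper_post','bush','bar_end'):
    print(n,[(round(d['confidence'],2),np.round(d['bbox'],1).tolist(),ray('wrist',*d['bbox'][:2],{'block1':.03,'stop':.042,'keeper_post':.066}.get(n,.02),c).round(4).tolist()) for d in nets.boxes_of('wrist',n)][:7])
s=state();print(s['joint_pos'].round(3),s['tool_pos'],s['tool_rot'],s['contact_force'])
E
```

```text
time: 2.1
tool_pos: [0.4376, -0.1337, 0.2316]
tool_rot: [-0.0, 0.973, 0.231, 0.001]
contact_force: [0.6, -0.6, -0.1]
gripper_width: -0.006
grasp_force: 0.0
time: 2.6
tool_pos: [0.5162, 0.0777, 0.2315]
tool_rot: [-0.0, 0.973, 0.231, 0.0]
contact_force: [-1.0, -0.3, -0.1]
gripper_width: -0.001
grasp_force: 0.0
time: 3.1
tool_pos: [0.5156, 0.0744, 0.2314]
tool_rot: [0.0, 0.82, 0.573, 0.0]
contact_force: [-0.2, 0.1, -0.8]
gripper_width: -0.003
grasp_force: 0.0
time: 3.4
tool_pos: [0.5156, 0.0743, 0.2313]
tool_rot: [0.0, 0.822, 0.569, 0.0]
contact_force: [0.4, -0.4, -0.0]
gripper_width: 0.002
grasp_force: 0.0
block1 [(0.93, [316.0, 245.8, 42.7, 41.0], [0.5057, 0.0434, 0.03]), (0.78, [321.3, 281.6, 42.2, 39.9], [0.4979, 0.008, 0.03]), (0.55, [339.7, 301.0, 13.0, 7.0], [0.5076, -0.0174, 0.03])]
jig [(0.91, [322.7, 129.7, 172.2, 259.4], [0.5478, 0.139, 0.02])]
stop [(0.75, [317.8, 247.8, 45.3, 42.8], [0.5077, 0.0445, 0.042]), (0.61, [303.9, 59.4, 98.0, 113.9], [0.5517, 0.1944, 0.042]), (0.27, [409.0, 316.2, 27.7, 64.9], [0.5654, -0.0501, 0.042])]
keeper_post [(0.74, [377.6, 247.7, 66.2, 29.3], [0.557, 0.0338, 0.066])]
bush [(0.9, [239.4, 317.5, 50.2, 46.4], [0.4051, -0.0033, 0.02]), (0.55, [322.9, 130.0, 172.1, 260.0], [0.5478, 0.1387, 0.02])]
bar_end [(0.9, [409.1, 315.3, 33.1, 65.8], [0.5675, -0.0617, 0.02])]
[ 0.    -0.199  1.852 -0.     1.489  0.358] [0.51561248 0.07431568 0.23131854] [2.51899647e-06 8.21521905e-01 5.70176955e-01 2.60040560e-06] [-0.34200816 -0.77290495  0.1449941 ]
```

View pics/w2.png

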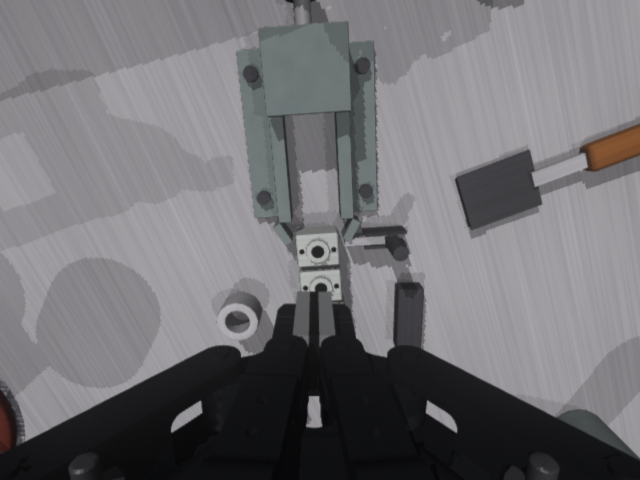

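The wrist picture shows block1 at (317,248) and block2 at (321,285). The jig channel's inner walls lie at about x 286–337, the hood spans (260–350, 22–117), and the keeper post is at (397,247). I'll zoom in to get the jig's pose.

```bash
python3 - <<'E'
import cv2
im=cv2.imread('pics/w2.png')[15:305,225:425]
cv2.imwrite('pics/w2c.png',cv2.resize(im[:],None,fx=2.06,fy=2.06,interpolation=cv2.INTER_CUBIC)) if 0 else cv2.imwrite('pics/w2c.png',cv2.resize(im,(400,580),interpolation=cv2.INTER_CUBIC))
E
```

```text
(no output)
```

View pics/w2c.png

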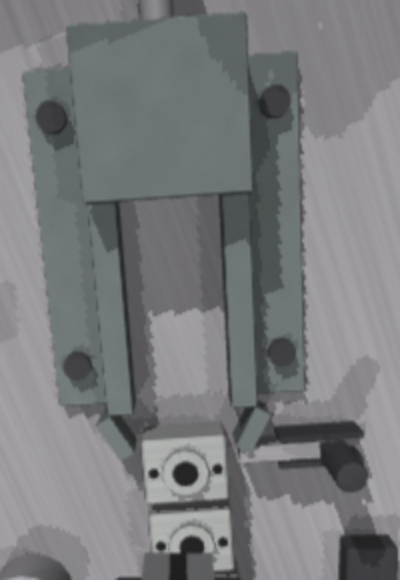

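The crop shows the wall inner edges on the left from (120,203) to (131,413) and on the right from (222,196) to (232,405). The hood's front edge runs (85,202)–(251,190), and the keeper post top is at (351,478).

```bash
cat > fit.py <<'E'
from h import *
from scipy.optimize import least_squares
c=optics.camera_info('wrist'); P=lambda u,v,z:ray('wrist',225+u/2,15+v/2,z,c)[:2]
L=[P(120,203,.025),P(131,413,.025)];Rr=[P(222,196,.025),P(232,405,.025)]
H=[P(68,28,.042),P(85,202,.042),P(247,14,.042),P(251,190,.042)];K=P(351,478,.066)
a=lambda p,q:np.degrees(np.arctan2(*(q-p)[::-1]))
print('angles',a(L[1],L[0]),a(Rr[1],Rr[0]),a(H[1],H[0]),a(H[3],H[2]),'hood front+90',a(H[1],H[3])+90)
def tf(p,X):
    th=p[2];ex=np.array([np.sin(th),-np.cos(th)]);ey=np.array([np.cos(th),np.sin(th)])
    d=np.asarray(X)-p[:2];return np.array([d@ex,d@ey])
def f(p):
    r=[tf(p,x)[0]+.023 for x in L]+[tf(p,x)[0]-.023 for x in Rr]
    r+=[tf(p,H[1])[1]-.112,tf(p,H[3])[1]-.112,tf(p,H[0])[1]-.178,tf(p,H[2])[1]-.178]
    k=tf(p,K);return r+[k[0]-.070,k[1]+.006]
s=least_squares(f,[.5,.03,np.radians(71)],loss='soft_l1',f_scale=.002);p=s.x
print(p,np.degrees(p[2]),np.round(np.array(f(p))*1000,1))
for n,u,v in (('b1',186,474),('b2',192,547)): print(n,tf(p,P(u,v,.034)).round(4))
E
python3 fit.py
```

```text
angles 71.48429283828835 73.33034749619955 73.48577748968553 72.42053024007699 hood front+90 73.43849104686933
[0.50843294 0.04757584 1.27187731] 72.87320172070841 [ 1.4 -0.8 -0.4  0.3  0.3  1.  -1.4 -0.6 -0.3  0.6]
b1 [ 0.0002 -0.0097]
b2 [ 0.001  -0.0464]
```

```bash

python3 -m inch '[{"dx":0,"dy":0,"dz":0,"rx":0,"ry":0,"rz":-0.039},{"dx":0,"dy":0,"dz":0,"rx":0,"ry":0,"rz":-0.039}]'
python3 -m inch '[{"dx":-0.254,"dy":0.001,"dz":0.125,"rx":0,"ry":0,"rz":0},{"dx":-0.254,"dy":0.001,"dz":0.125,"rx":0,"ry":0,"rz":0},{"dx":-0.254,"dy":0.001,"dz":0.125,"rx":0,"ry":0,"rz":0},{"dx":-0.254,"dy":0.001,"dz":0.125,"rx":0,"ry":0,"rz":0},{"dx":-0.254,"dy":0.001,"dz":0.125,"rx":0,"ry":0,"rz":0}]'
python3 -m inch '[{"dx":0,"dy":0,"dz":0,"rx":0,"ry":0,"rz":0},{"dx":0,"dy":0,"dz":0,"rx":0,"ry":0,"rz":0},{"dx":0,"dy":0,"dz":0,"rx":0,"ry":0,"rz":0}]'
cat >> h.py <<'E'
J=np.array([.50843,.04758]);TH=1.27188
def tj(X,o=J):
    d=np.asarray(X)[:2]-o;return np.array([d@[np.sin(TH),-np.cos(TH)],d@[np.cos(TH),np.sin(TH)]])
E
python3 - <<'E'
from h import *
c=optics.camera_info('wrist')
save('wrist','w3.png')
for n,z in(('block1',.03),('bush',.03),('keeper_post',.05),('bar_end',.02)):
    print(n,[(round(d['confidence'],2),np.round(d['bbox'],1).tolist(),tj(ray('wrist',*d['bbox'][:2],z,c)).round(4).tolist()) for d in nets.boxes_of('wrist',n)][:7])
s=state();q=s['tool_rot'];print(tj(s['tool_pos']),s['tool_pos'][2],np.degrees(2*np.arctan2(q[2],q[1])),s['contact_force'])
E
```

```text
time: 3.95
tool_pos: [0.5156, 0.0743, 0.2313]
tool_rot: [0.0, 0.804, 0.594, 0.0]
contact_force: [-0.3, 0.6, -0.2]
gripper_width: -0.001
grasp_force: 0.0
time: 4.45
tool_pos: [0.4546, -0.1222, 0.1293]
tool_rot: [-0.001, 0.806, 0.593, -0.001]
contact_force: [0.4, 0.1, 0.7]
gripper_width: -0.001
grasp_force: 0.0
time: 4.75
tool_pos: [0.4575, -0.1196, 0.1323]
tool_rot: [0.001, 0.804, 0.594, 0.001]
contact_force: [0.1, -0.5, 0.0]
gripper_width: 0.002
grasp_force: 0.0
block1 [(0.84, [231.5, 256.7, 81.3, 71.0], [-0.0552, -0.1852]), (0.82, [315.5, 152.9, 69.2, 49.4], [0.0011, -0.1172]), (0.72, [316.2, 32.6, 72.7, 65.3], [0.0013, -0.0499]), (0.66, [319.1, 91.8, 65.9, 60.7], [0.0031, -0.0816])]
bush [(0.56, [176.1, 87.7, 79.3, 73.5], [-0.082, -0.0794])]
keeper_post []
bar_end [(0.75, [452.2, 110.5, 59.3, 116.6], [0.0872, -0.0916]), (0.75, [175.6, 87.2, 85.3, 73.9], [-0.0856, -0.0781])]
[ 0.0002004  -0.17476735] 0.13187076251470614 72.973240560245 [ 0.0188212   1.01545606 -0.30896379]
```

View pics/w3.png

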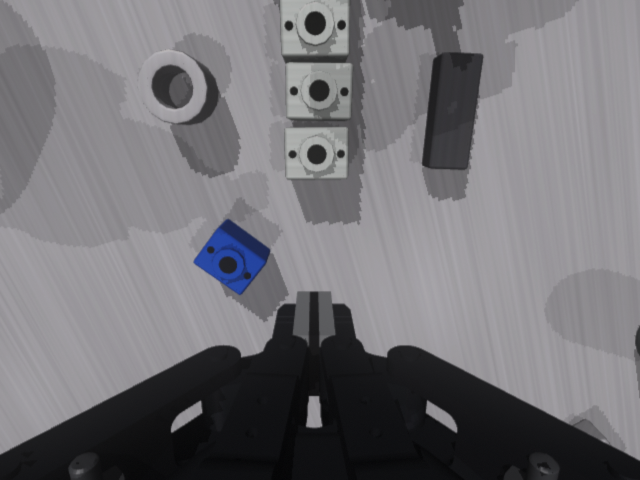

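The picture shows block4 at (316,154), b3 at (319,91) and b2 at (315,23), all straight on. The blue look-alike is at (231,257), offset to -x by about 55 mm, so it's clear. Things that could be mistaken for block4: the blue block (231,257), which is the wrong colour, and b3, which isn't rearmost. I choose the white one at (316,154). Now I'll descend behind it.

```bash

python3 -m inch '[{"dx":0.006,"dy":0.001,"dz":0.05,"rx":0,"ry":0,"rz":0},{"dx":0.006,"dy":0.001,"dz":0.1,"rx":0,"ry":0,"rz":0},{"dx":0.006,"dy":0.001,"dz":0.14,"rx":0,"ry":0,"rz":0},{"dx":0.006,"dy":0.001,"dz":0.154,"rx":0,"ry":0,"rz":0},{"dx":0.006,"dy":0.001,"dz":0.154,"rx":0,"ry":0,"rz":0}]'
python3 -m inch '[{"dx":0.005,"dy":0,"dz":0,"rx":0,"ry":0,"rz":0},{"dx":0.01,"dy":0,"dz":0,"rx":0,"ry":0,"rz":0},{"dx":0.015,"dy":0,"dz":0,"rx":0,"ry":0,"rz":0},{"dx":0.02,"dy":0,"dz":0,"rx":0,"ry":0,"rz":0},{"dx":0.025,"dy":0,"dz":0,"rx":0,"ry":0,"rz":0}]'
python3 - <<'E'
from h import *
c=optics.camera_info('wrist')
save('wrist','w4.png')
print([(round(d['confidence'],2),np.round(d['bbox'],1).tolist(),tj(ray('wrist',*d['bbox'][:2],.03,c)).round(4).tolist()) for d in nets.boxes_of('wrist','block1')][:7])
s=state();print(tj(s['tool_pos']),s['tool_pos'][2],s['contact_force'],tj(J+s['contact_force'][:2]))
E
```

```text
time: 5.5
tool_pos: [0.4576, -0.115, 0.0067]
tool_rot: [-0.002, 0.804, 0.594, -0.001]
contact_force: [0.5, -0.4, -0.0]
gripper_width: -0.003
grasp_force: 0.0
time: 6.0
tool_pos: [0.4652, -0.0964, 0.0088]
tool_rot: [0.0, 0.804, 0.594, 0.0]
contact_force: [-0.1, 0.3, 0.1]
gripper_width: 0.003
grasp_force: 0.0
[(0.97, [165.9, 381.1, 71.5, 92.0], [-0.0542, -0.1683]), (0.93, [315.8, 40.5, 143.7, 81.0], [0.0008, -0.0549]), (0.8, [314.3, 242.5, 124.0, 103.4], [0.0004, -0.1152]), (0.78, [325.0, 132.8, 137.4, 110.3], [0.0037, -0.0804])]
[ 0.00077164 -0.15021884] 0.008346689644977277 [-0.33095142  0.73374275  0.01748778] [-0.53235183  0.60374564]
```

View pics/w4.png

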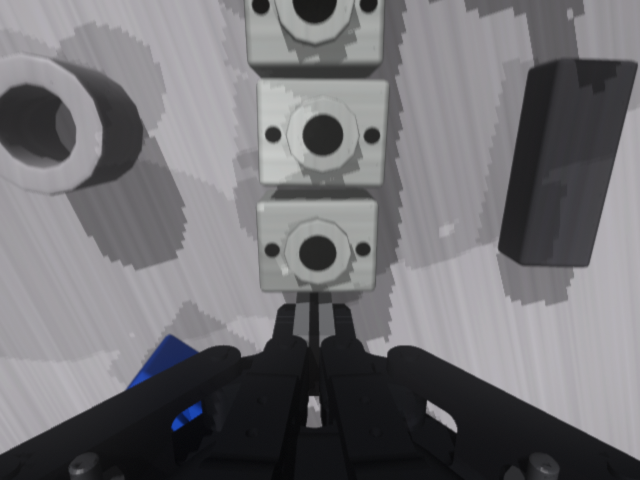

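The picture shows the finger tips at (313,295), just behind block4 at (317,250), centred on it and with the row straight. Now I push.

```bash

python3 -m inch '[{"dx":0.005,"dy":0,"dz":0,"rx":0,"ry":0,"rz":0},{"dx":0.01,"dy":0,"dz":0,"rx":0,"ry":0,"rz":0},{"dx":0.015,"dy":0,"dz":0,"rx":0,"ry":0,"rz":0},{"dx":0.02,"dy":0,"dz":0,"rx":0,"ry":0,"rz":0},{"dx":0.025,"dy":0,"dz":0,"rx":0,"ry":0,"rz":0}]'
python3 -m inch '[{"dx":0.005,"dy":0,"dz":0,"rx":0,"ry":0,"rz":0},{"dx":0.01,"dy":0,"dz":0,"rx":0,"ry":0,"rz":0},{"dx":0.015,"dy":0,"dz":0,"rx":0,"ry":0,"rz":0},{"dx":0.02,"dy":0,"dz":0,"rx":0,"ry":0,"rz":0},{"dx":0.025,"dy":0,"dz":0,"rx":0,"ry":0,"rz":0}]'
cat > look.py <<'E'
from h import *
import sys
c=optics.camera_info('wrist')
im=save('wrist',sys.argv[1])
print([(round(d['confidence'],2),np.round(d['bbox'],1).tolist(),tj(ray('wrist',*d['bbox'][:2],.03,c)).round(4).tolist()) for d in nets.boxes_of('wrist','block1')][:7])
s=state();print(s['time'],tj(s['tool_pos']),s['tool_pos'][2],'F',s['contact_force'],tj(J+s['contact_force'][:2]))
E
python3 look.py w5.png
```

```text
time: 6.6
tool_pos: [0.4706, -0.0777, 0.0081]
tool_rot: [0.0, 0.804, 0.594, -0.0]
contact_force: [-1.4, -4.9, -0.2]
gripper_width: -0.003
grasp_force: 2.2
time: 7.1
tool_pos: [0.4765, -0.0582, 0.0081]
tool_rot: [0.0, 0.804, 0.594, -0.0]
contact_force: [-1.1, -3.6, 0.1]
gripper_width: -0.002
grasp_force: 2.3
[(0.82, [319.8, 267.4, 126.4, 88.3], [0.0018, -0.0838]), (0.76, [318.7, 58.9, 141.6, 117.8], [0.0012, -0.02]), (0.76, [179.7, 422.2, 22.0, 13.9], [-0.0511, -0.1461]), (0.61, [324.8, 169.9, 131.6, 107.3], [0.0032, -0.0516])]
7.2 [ 0.00056949 -0.10989624] 0.008052643041222444 F [-0.40231124 -0.75544839  0.63108941] [-0.16200318 -0.84042345]
```

```bash

python3 -m inch '[{"dx":0.005,"dy":0,"dz":0,"rx":0,"ry":0,"rz":0},{"dx":0.01,"dy":0,"dz":0,"rx":0,"ry":0,"rz":0},{"dx":0.015,"dy":0,"dz":0,"rx":0,"ry":0,"rz":0},{"dx":0.02,"dy":0,"dz":0,"rx":0,"ry":0,"rz":0},{"dx":0.025,"dy":0,"dz":0,"rx":0,"ry":0,"rz":0}]'
python3 -m inch '[{"dx":0.005,"dy":0,"dz":0,"rx":0,"ry":0,"rz":0},{"dx":0.01,"dy":0,"dz":0,"rx":0,"ry":0,"rz":0},{"dx":0.015,"dy":0,"dz":0,"rx":0,"ry":0,"rz":0},{"dx":0.02,"dy":0,"dz":0,"rx":0,"ry":0,"rz":0},{"dx":0.025,"dy":0,"dz":0,"rx":0,"ry":0,"rz":0}]'
python3 look.py w6.png
```

```text
time: 7.7
tool_pos: [0.4824, -0.039, 0.0081]
tool_rot: [-0.0, 0.804, 0.594, -0.0]
contact_force: [-0.3, -4.6, 0.2]
gripper_width: -0.002
grasp_force: 2.4
time: 8.2
tool_pos: [0.4883, -0.0199, 0.0081]
tool_rot: [-0.0, 0.804, 0.594, -0.0]
contact_force: [-0.7, -4.5, 0.3]
gripper_width: -0.003
grasp_force: 2.4
[(0.74, [325.0, 169.2, 132.8, 106.0], [0.0032, -0.0113]), (0.71, [319.1, 59.6, 142.0, 119.2], [0.0013, 0.0199]), (0.63, [319.6, 266.6, 128.9, 90.3], [0.0017, -0.0434])]
8.3 [ 0.00059341 -0.06982505] 0.008095652369502476 F [ 0.09488882 -2.07271028  0.42606015] [ 0.70106268 -1.95285507]
```

View pics/w6.png

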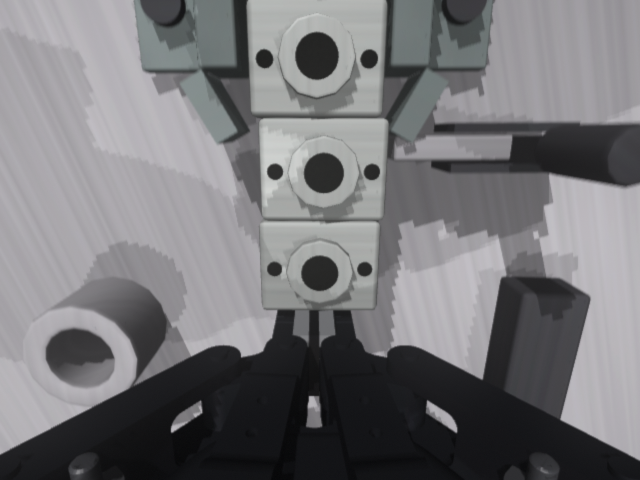

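The picture shows a straight, closed row with b2 in the channel at (317,55), b3 at (324,172) and b4 at (320,272), all clear of the keeper. Sliding takes about 4.6 N.

```bash

python3 -m inch '[{"dx":0.005,"dy":0,"dz":0,"rx":0,"ry":0,"rz":0},{"dx":0.01,"dy":0,"dz":0,"rx":0,"ry":0,"rz":0},{"dx":0.015,"dy":0,"dz":0,"rx":0,"ry":0,"rz":0},{"dx":0.02,"dy":0,"dz":0,"rx":0,"ry":0,"rz":0},{"dx":0.025,"dy":0,"dz":0,"rx":0,"ry":0,"rz":0}]'
python3 -m inch '[{"dx":0.005,"dy":0,"dz":0,"rx":0,"ry":0,"rz":0},{"dx":0.01,"dy":0,"dz":0,"rx":0,"ry":0,"rz":0},{"dx":0.015,"dy":0,"dz":0,"rx":0,"ry":0,"rz":0},{"dx":0.02,"dy":0,"dz":0,"rx":0,"ry":0,"rz":0},{"dx":0.025,"dy":0,"dz":0,"rx":0,"ry":0,"rz":0}]'
python3 -m inch '[{"dx":0.002,"dy":0,"dz":0,"rx":0,"ry":0,"rz":0},{"dx":0.004,"dy":0,"dz":0,"rx":0,"ry":0,"rz":0},{"dx":0.006,"dy":0,"dz":0,"rx":0,"ry":0,"rz":0},{"dx":0.008,"dy":0,"dz":0,"rx":0,"ry":0,"rz":0},{"dx":0.01,"dy":0,"dz":0,"rx":0,"ry":0,"rz":0}]'
python3 look.py w7.png
```

```text
time: 8.8
tool_pos: [0.4941, -0.0008, 0.0081]
tool_rot: [-0.0, 0.804, 0.594, -0.0]
contact_force: [-1.0, -4.8, 0.4]
gripper_width: 0.0
grasp_force: 2.5
time: 9.3
tool_pos: [0.4999, 0.0183, 0.0081]
tool_rot: [-0.0, 0.804, 0.594, -0.0]
contact_force: [-0.6, -4.5, 0.5]
gripper_width: 0.003
grasp_force: 2.6
time: 9.8
tool_pos: [0.5022, 0.0257, 0.0081]
tool_rot: [-0.0, 0.804, 0.594, -0.0]
contact_force: [-2.0, -5.9, 1.2]
gripper_width: 0.002
grasp_force: 2.7
[(0.92, [319.4, 267.0, 126.4, 88.2], [0.0016, 0.0041]), (0.8, [326.1, 169.4, 133.7, 109.1], [0.0035, 0.0363]), (0.62, [316.6, 60.2, 140.1, 120.4], [0.0005, 0.0674])]
9.9 [ 0.00052819 -0.02246744] 0.008091943675782524 F [-1.01157755 -2.97394899  0.4051147 ] [-0.09093768 -3.13996689]
```

```bash

python3 -m inch '[{"dx":0.002,"dy":0,"dz":0,"rx":0,"ry":0,"rz":0},{"dx":0.004,"dy":0,"dz":0,"rx":0,"ry":0,"rz":0},{"dx":0.006,"dy":0,"dz":0,"rx":0,"ry":0,"rz":0},{"dx":0.008,"dy":0,"dz":0,"rx":0,"ry":0,"rz":0},{"dx":0.01,"dy":0,"dz":0,"rx":0,"ry":0,"rz":0}]'
python3 -m inch '[{"dx":0.0005,"dy":0,"dz":0,"rx":0,"ry":0,"rz":0},{"dx":0.001,"dy":0,"dz":0,"rx":0,"ry":0,"rz":0},{"dx":0.0015,"dy":0,"dz":0,"rx":0,"ry":0,"rz":0},{"dx":0.002,"dy":0,"dz":0,"rx":0,"ry":0,"rz":0}]'
```

```text
time: 10.4
tool_pos: [0.5046, 0.0332, 0.0081]
tool_rot: [0.0, 0.804, 0.594, -0.0]
contact_force: [-2.3, -4.8, 2.0]
gripper_width: 0.001
grasp_force: 2.7
time: 10.8
tool_pos: [0.505, 0.0347, 0.0081]
tool_rot: [-0.0, 0.804, 0.594, -0.0]
contact_force: [-1.4, -5.6, 1.4]
gripper_width: 0.001
grasp_force: 2.8
```

```bash

python3 -m inch '[{"dx":0.0005,"dy":0,"dz":0,"rx":0,"ry":0,"rz":0},{"dx":0.001,"dy":0,"dz":0,"rx":0,"ry":0,"rz":0}]'
python3 -m inch '[{"dx":0.0005,"dy":0,"dz":0,"rx":0,"ry":0,"rz":0},{"dx":0.001,"dy":0,"dz":0,"rx":0,"ry":0,"rz":0}]'
```

```text
time: 11.0
tool_pos: [0.5052, 0.0355, 0.0081]
tool_rot: [0.0, 0.804, 0.594, -0.0]
contact_force: [-1.3, -5.6, 0.9]
gripper_width: 0.003
grasp_force: 2.8
time: 11.2
tool_pos: [0.5055, 0.0362, 0.0081]
tool_rot: [0.0, 0.804, 0.594, -0.0]
contact_force: [-1.3, -4.1, 1.3]
gripper_width: -0.0
grasp_force: 2.8
```

```bash

python3 -m inch '[{"dx":0.0005,"dy":0,"dz":0,"rx":0,"ry":0,"rz":0},{"dx":0.001,"dy":0,"dz":0,"rx":0,"ry":0,"rz":0}]'|grep -E 'tool_pos|contact'
python3 -m inch '[{"dx":0.0005,"dy":0,"dz":0,"rx":0,"ry":0,"rz":0}]'|grep -E 'tool_pos|contact'
```

```text
tool_pos: [0.5057, 0.037, 0.0081]
contact_force: [-1.8, -5.5, 1.5]
tool_pos: [0.5058, 0.0374, 0.0081]
contact_force: [-2.8, -4.4, 1.3]
```

```bash

python3 -m inch '[{"dx":0.0005,"dy":0,"dz":0,"rx":0,"ry":0,"rz":0},{"dx":0.001,"dy":0,"dz":0,"rx":0,"ry":0,"rz":0}]'|grep -E 'tool_pos|contact'
```

```text
tool_pos: [0.5061, 0.0382, 0.0081]
contact_force: [-1.3, -4.8, 1.4]
```

```bash

python3 -m inch '[{"dx":0.0005,"dy":0,"dz":0,"rx":0,"ry":0,"rz":0},{"dx":0.001,"dy":0,"dz":0,"rx":0,"ry":0,"rz":0}]'|grep -E 'tool_pos|contact'
```

```text
tool_pos: [0.5063, 0.0389, 0.0081]
contact_force: [-2.0, -5.8, 1.5]
```

```bash

python3 -m inch '[{"dx":0.0005,"dy":0,"dz":0,"rx":0,"ry":0,"rz":0},{"dx":0.001,"dy":0,"dz":0,"rx":0,"ry":0,"rz":0}]'|grep -E 'tool_pos|contact'
```

```text
tool_pos: [0.5066, 0.0397, 0.0081]
contact_force: [-2.3, -5.2, 1.5]
```

```bash

python3 -m inch '[{"dx":0.0005,"dy":0,"dz":0,"rx":0,"ry":0,"rz":0},{"dx":0.001,"dy":0,"dz":0,"rx":0,"ry":0,"rz":0}]'|grep -E 'tool_pos|contact'
```

```text
tool_pos: [0.5067, 0.0404, 0.0081]
contact_force: [-2.0, -4.7, 0.9]
```

```bash

python3 -m inch '[{"dx":0.0005,"dy":0,"dz":0,"rx":0,"ry":0,"rz":0}]'|grep -E 'tool_pos|contact'
```

```text
tool_pos: [0.5069, 0.0408, 0.0081]
contact_force: [-1.7, -6.0, 1.7]
```

```bash

python3 -m inch '[{"dx":0.0005,"dy":0,"dz":0,"rx":0,"ry":0,"rz":0}]'|grep -E 'tool_pos|contact'
```

```text
tool_pos: [0.507, 0.0412, 0.0081]
contact_force: [-1.7, -4.7, 1.4]
```

```bash

python3 -m inch '[{"dx":0.0005,"dy":0,"dz":0,"rx":0,"ry":0,"rz":0}]'|grep -E 'tool_pos|contact'
python3 -m inch '[{"dx":0.0005,"dy":0,"dz":0,"rx":0,"ry":0,"rz":0}]'|grep -E 'tool_pos|contact'
```

```text
tool_pos: [0.5071, 0.0416, 0.0081]
contact_force: [-1.7, -6.0, 1.4]
tool_pos: [0.5072, 0.0419, 0.0081]
contact_force: [-2.2, -4.3, 1.5]
```

```bash

python3 -m inch '[{"dx":0.0005,"dy":0,"dz":0,"rx":0,"ry":0,"rz":0}]'|grep -E 'tool_pos|contact'
python3 -m inch '[{"dx":0.0005,"dy":0,"dz":0,"rx":0,"ry":0,"rz":0}]'|grep -E 'tool_pos|contact'
```

```text
tool_pos: [0.5073, 0.0423, 0.0081]
contact_force: [-1.4, -4.8, 1.6]
tool_pos: [0.5074, 0.0427, 0.0081]
contact_force: [-1.9, -5.2, 1.2]
```

```bash

python3 -m inch '[{"dx":0.0005,"dy":0,"dz":0,"rx":0,"ry":0,"rz":0}]'|grep -E 'tool_pos|contact'
```

```text
tool_pos: [0.5075, 0.0431, 0.0081]
contact_force: [-2.1, -5.0, 1.8]
```

```bash

python3 -m inch '[{"dx":0.0005,"dy":0,"dz":0,"rx":0,"ry":0,"rz":0}]'|grep -E 'tool_pos|contact'
```

```text
tool_pos: [0.5077, 0.0435, 0.0081]
contact_force: [-2.7, -5.5, 2.0]
```

```bash

python3 -m inch '[{"dx":0.0005,"dy":0,"dz":0,"rx":0,"ry":0,"rz":0}]'|grep -E 'tool_pos|contact'
```

```text
tool_pos: [0.5077, 0.0435, 0.0081]
contact_force: [-1.8, -7.4, 2.1]
```

```bash

python3 -m inch '[{"dx":0.0005,"dy":0,"dz":0,"rx":0,"ry":0,"rz":0}]'|grep -E 'tool_pos|contact'
```

```text
tool_pos: [0.5077, 0.0436, 0.0081]
contact_force: [-2.6, -8.7, 4.3]
```

```bash

python3 -m inch '[{"dx":0.0005,"dy":0,"dz":0,"rx":0,"ry":0,"rz":0}]'|grep -E 'tool_pos|contact'
```

```text
tool_pos: [0.5078, 0.0437, 0.0081]
contact_force: [-4.3, -10.0, 3.0]
```

```bash

python3 -m inch '[{"dx":0.0005,"dy":0,"dz":0,"rx":0,"ry":0,"rz":0}]'|grep -E 'tool_pos|contact'
```

```text
tool_pos: [0.5078, 0.0438, 0.0081]
contact_force: [-4.2, -11.3, 4.0]
```

The row has reached the stop: force now builds at about 1.5 N per step. My target is about 17.4 N along the axis, 12 N above sliding.

```bash

python3 -m inch '[{"dx":0.0005,"dy":0,"dz":0,"rx":0,"ry":0,"rz":0},{"dx":0.001,"dy":0,"dz":0,"rx":0,"ry":0,"rz":0}]'|grep -E 'tool_pos|contact'
```

```text
tool_pos: [0.5079, 0.0439, 0.0082]
contact_force: [-4.6, -14.3, 3.8]
```

```bash

python3 -m inch '[{"dx":0.0005,"dy":0,"dz":0,"rx":0,"ry":0,"rz":0}]'|grep -E 'tool_pos|contact'
```

```text
tool_pos: [0.5079, 0.044, 0.0081]
contact_force: [-5.4, -15.5, 3.5]
```

```bash

python3 -m inch '[{"dx":0.0003,"dy":0,"dz":0,"rx":0,"ry":0,"rz":0},{"dx":0.0003,"dy":0,"dz":0,"rx":0,"ry":0,"rz":0},{"dx":0.0003,"dy":0,"dz":0,"rx":0,"ry":0,"rz":0}]'|grep -E 'tool_pos|contact'
python3 -m inch '[{"dx":0,"dy":0,"dz":0,"rx":0,"ry":0,"rz":0},{"dx":0,"dy":0,"dz":0,"rx":0,"ry":0,"rz":0},{"dx":0,"dy":0,"dz":0,"rx":0,"ry":0,"rz":0},{"dx":0,"dy":0,"dz":0,"rx":0,"ry":0,"rz":0}]'|grep -E 'time|tool_pos|contact'
python3 look.py w8.png
```

```text
tool_pos: [0.5079, 0.044, 0.0081]
contact_force: [-5.9, -14.0, 4.3]
time: 14.5
tool_pos: [0.5079, 0.044, 0.0081]
contact_force: [-5.0, -14.7, 4.4]
[(0.92, [325.3, 168.8, 132.0, 106.3], [0.0032, 0.0558])]
14.6 [ 0.00051504 -0.00357421] 0.008116961324433986 F [ -5.11108318 -14.76545766   4.83565878] [ -0.53623594 -15.61583691]
```

View pics/w8.png

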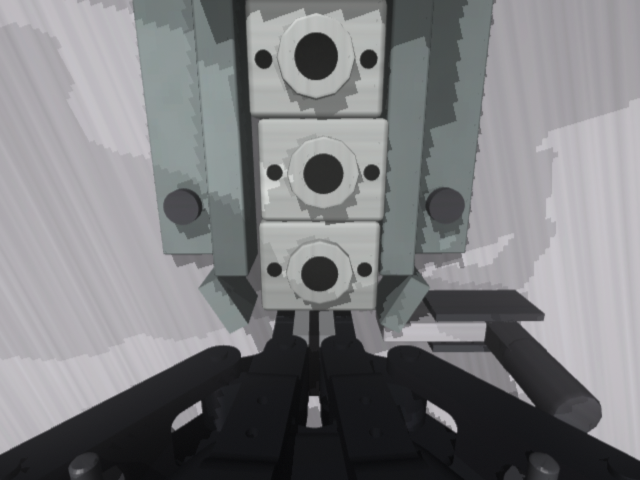

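The picture shows the row closed and straight in the channel, with block4 at (320,270) inside the mouth and the fingers behind it. The keeper post is parked at (575,410). I'll add a touch more force, hold, then back off.

```bash

python3 -m inch '[{"dx":0.0006,"dy":0,"dz":0,"rx":0,"ry":0,"rz":0},{"dx":0.0006,"dy":0,"dz":0,"rx":0,"ry":0,"rz":0},{"dx":0.0006,"dy":0,"dz":0,"rx":0,"ry":0,"rz":0},{"dx":0.0006,"dy":0,"dz":0,"rx":0,"ry":0,"rz":0},{"dx":0.0006,"dy":0,"dz":0,"rx":0,"ry":0,"rz":0}]'|grep -E 'time|tool_pos|contact'
python3 -m inch '[{"dx":0,"dy":0,"dz":0,"rx":0,"ry":0,"rz":0},{"dx":0,"dy":0,"dz":0,"rx":0,"ry":0,"rz":0}]'|grep -E 'time|tool_pos|contact'
```

```text
time: 15.1
tool_pos: [0.5079, 0.0442, 0.0081]
contact_force: [-6.1, -15.9, 4.3]
time: 15.3
tool_pos: [0.5079, 0.0442, 0.0082]
contact_force: [-5.8, -17.2, 5.4]
```

```bash

python3 -m inch '[{"dx":-0.002,"dy":0,"dz":0,"rx":0,"ry":0,"rz":0},{"dx":-0.004,"dy":0,"dz":0,"rx":0,"ry":0,"rz":0},{"dx":-0.007,"dy":0,"dz":0,"rx":0,"ry":0,"rz":0},{"dx":-0.015,"dy":0,"dz":0,"rx":0,"ry":0,"rz":0},{"dx":-0.03,"dy":0,"dz":0,"rx":0,"ry":0,"rz":0}]'|grep -E 'time|tool_pos|contact'
python3 -m inch '[{"dx":-0.02,"dy":0,"dz":-0.03,"rx":0,"ry":0,"rz":0},{"dx":-0.04,"dy":0,"dz":-0.08,"rx":0,"ry":0,"rz":0},{"dx":-0.05,"dy":0,"dz":-0.12,"rx":0,"ry":0,"rz":0},{"dx":-0.05,"dy":0,"dz":-0.12,"rx":0,"ry":0,"rz":0},{"dx":-0.05,"dy":0,"dz":-0.12,"rx":0,"ry":0,"rz":0}]'|grep -E 'time|tool_pos|contact'
cat >> look.py <<'E'
for n in('keeper_post','jig'):
    print(n,[(round(d['confidence'],2),np.round(d['bbox'],1).tolist(),tj(ray('wrist',*d['bbox'][:2],.05,c)).round(4).tolist()) for d in nets.boxes_of('wrist',n)][:3])
E
python3 look.py w9.png
```

```text
time: 15.8
tool_pos: [0.5019, 0.0243, 0.0082]
contact_force: [0.4, -0.5, -0.4]
time: 16.3
tool_pos: [0.4905, -0.0146, 0.1049]
contact_force: [-1.4, 0.3, -0.8]
[(0.77, [314.1, 98.9, 77.2, 63.6], [0.0008, 0.0223]), (0.7, [450.0, 286.2, 58.0, 107.7], [0.0839, -0.0853]), (0.61, [318.4, 34.5, 80.5, 68.4], [0.003, 0.0532])]
16.4 [-0.00046582 -0.06455597] 0.10261380287796952 F [-0.06356384  0.61093057 -1.12285244] [-0.24065492  0.56512099]
keeper_post []
jig [(0.95, [339.4, 86.6, 276.1, 173.2], [0.0129, 0.0263])]
```

View pics/w9.png

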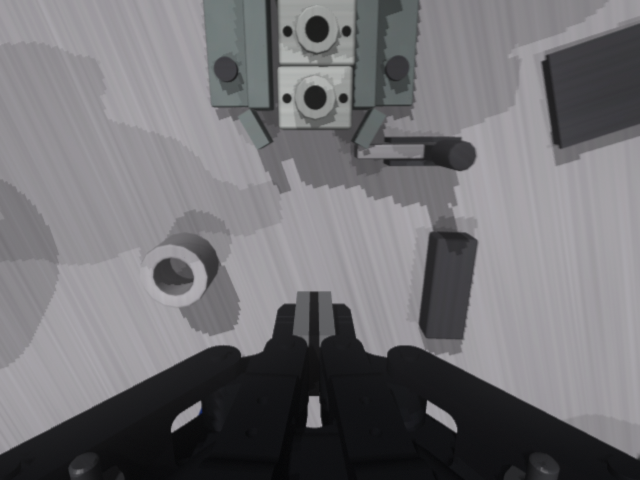

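The picture shows block4 at (316,98), seated inside the mouth with the keeper lane clear, and the keeper post at (461,157). The press reached about 18 N along the axis. Next I go to the +x side of the post and down to 46 mm.

```bash
python3 -c "
from h import *
print(tj(ray('wrist',461,157,.066)))"
python3 -m inch '[{"dx":0.03,"dy":0.06,"dz":0,"rx":0,"ry":0,"rz":0},{"dx":0.06,"dy":0.12,"dz":0,"rx":0,"ry":0,"rz":0},{"dx":0.073,"dy":0.138,"dz":0,"rx":0,"ry":0,"rz":0},{"dx":0.073,"dy":0.138,"dz":0,"rx":0,"ry":0,"rz":0},{"dx":0.073,"dy":0.138,"dz":0,"rx":0,"ry":0,"rz":0}]'|grep -E 'time|tool_pos|contact'
python3 -m inch '[{"dx":0,"dy":0,"dz":0.04,"rx":0,"ry":0,"rz":0},{"dx":0,"dy":0,"dz":0.07,"rx":0,"ry":0,"rz":0},{"dx":0,"dy":0,"dz":0.07,"rx":0,"ry":0,"rz":0},{"dx":0,"dy":0,"dz":0.07,"rx":0,"ry":0,"rz":0}]'|grep -E 'time|tool_pos|contact'
python3 -c "
from h import *
s=state();print(tj(s['tool_pos']),s['tool_pos'][2])"
```

```text
[ 0.06548773 -0.00521188]
time: 17.0
tool_pos: [0.6118, 0.0096, 0.1023]
contact_force: [-0.5, -0.0, -0.4]
time: 17.4
tool_pos: [0.6114, 0.0092, 0.0476]
contact_force: [0.8, -1.6, 0.1]
[ 0.10967316 -0.00637968] 0.04756970885773057
```

```bash

python3 -m inch '[{"dx":0,"dy":-0.005,"dz":0,"rx":0,"ry":0,"rz":0},{"dx":0,"dy":-0.01,"dz":0,"rx":0,"ry":0,"rz":0},{"dx":0,"dy":-0.015,"dz":0,"rx":0,"ry":0,"rz":0},{"dx":0,"dy":-0.02,"dz":0,"rx":0,"ry":0,"rz":0}]'|grep -E 'tool_pos|contact'
python3 -m inch '[{"dx":0,"dy":-0.005,"dz":0,"rx":0,"ry":0,"rz":0},{"dx":0,"dy":-0.01,"dz":0,"rx":0,"ry":0,"rz":0},{"dx":0,"dy":-0.015,"dz":0,"rx":0,"ry":0,"rz":0},{"dx":0,"dy":-0.02,"dz":0,"rx":0,"ry":0,"rz":0}]'|grep -E 'tool_pos|contact'
python3 look.py w10.png
```

```text
tool_pos: [0.5975, 0.014, 0.0489]
contact_force: [-0.4, -0.3, -0.2]
tool_pos: [0.5826, 0.0185, 0.0486]
contact_force: [2.9, -0.7, 0.5]
[(0.97, [133.2, 154.4, 109.3, 82.6], [0.0046, 0.0553]), (0.82, [109.8, 20.0, 122.6, 40.0], [0.0022, 0.1045]), (0.68, [143.9, 228.2, 115.5, 71.7], [0.0051, 0.0242]), (0.61, [116.4, 71.8, 123.0, 93.5], [0.0021, 0.0866])]
18.3 [ 0.07880797 -0.00595049] 0.0484674788504191 F [ 1.53427062 -0.87645707  0.91917528] [ 1.72433845 -0.3857723 ]
keeper_post [(0.88, [232.8, 305.8, 109.2, 79.0], [0.046, -0.0031])]
jig [(0.96, [164.6, 173.1, 328.8, 346.2], [0.0242, 0.0498])]
```

View pics/w10.png

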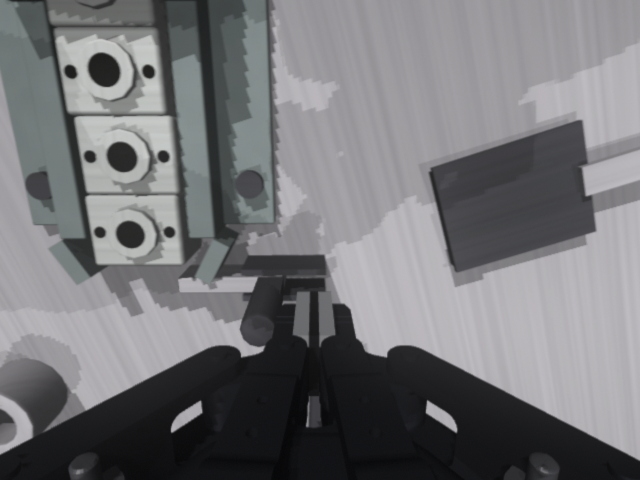

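The picture shows the fingers bearing on the keeper post at (258,330), and the bar has begun sliding with its tip at (182,285). I'll keep going.

```bash

python3 -m inch '[{"dx":0,"dy":-0.006,"dz":0,"rx":0,"ry":0,"rz":0},{"dx":0,"dy":-0.012,"dz":0,"rx":0,"ry":0,"rz":0},{"dx":0,"dy":-0.018,"dz":0,"rx":0,"ry":0,"rz":0},{"dx":0,"dy":-0.024,"dz":0,"rx":0,"ry":0,"rz":0},{"dx":0,"dy":-0.03,"dz":0,"rx":0,"ry":0,"rz":0}]'|grep -E 'tool_pos|contact'
python3 -m inch '[{"dx":0,"dy":-0.001,"dz":0,"rx":0,"ry":0,"rz":0},{"dx":0,"dy":-0.002,"dz":0,"rx":0,"ry":0,"rz":0},{"dx":0,"dy":-0.003,"dz":0,"rx":0,"ry":0,"rz":0}]'|grep -E 'tool_pos|contact'
python3 -m inch '[{"dx":0,"dy":-0.001,"dz":0,"rx":0,"ry":0,"rz":0},{"dx":0,"dy":-0.002,"dz":0,"rx":0,"ry":0,"rz":0},{"dx":0,"dy":-0.003,"dz":0,"rx":0,"ry":0,"rz":0}]'|grep -E 'tool_pos|contact'
python3 -m inch '[{"dx":0,"dy":-0.001,"dz":0,"rx":0,"ry":0,"rz":0},{"dx":0,"dy":-0.002,"dz":0,"rx":0,"ry":0,"rz":0}]'|grep -E 'tool_pos|contact'
```

```text
tool_pos: [0.5589, 0.0257, 0.0482]
contact_force: [4.1, -1.0, 0.3]
tool_pos: [0.557, 0.0263, 0.0482]
contact_force: [2.7, -1.7, 1.9]
tool_pos: [0.5547, 0.027, 0.0482]
contact_force: [2.5, -2.2, 1.4]
tool_pos: [0.5531, 0.0275, 0.0482]
contact_force: [2.3, -1.0, 1.3]
```

```bash

python3 -m inch '[{"dx":0,"dy":-0.001,"dz":0,"rx":0,"ry":0,"rz":0},{"dx":0,"dy":-0.002,"dz":0,"rx":0,"ry":0,"rz":0}]'|grep -E 'tool_pos|contact'
python3 -m inch '[{"dx":0,"dy":-0.001,"dz":0,"rx":0,"ry":0,"rz":0},{"dx":0,"dy":-0.002,"dz":0,"rx":0,"ry":0,"rz":0}]'|grep -E 'tool_pos|contact'
```

```text
tool_pos: [0.5516, 0.028, 0.0481]
contact_force: [2.5, -2.6, 2.8]
tool_pos: [0.55, 0.0285, 0.0481]
contact_force: [2.0, -2.0, 2.9]
```

```bash

python3 -m inch '[{"dx":0,"dy":-0.001,"dz":0,"rx":0,"ry":0,"rz":0},{"dx":0,"dy":-0.002,"dz":0,"rx":0,"ry":0,"rz":0}]'|grep -E 'tool_pos|contact'
python3 -m inch '[{"dx":0,"dy":-0.001,"dz":0,"rx":0,"ry":0,"rz":0},{"dx":0,"dy":-0.002,"dz":0,"rx":0,"ry":0,"rz":0}]'|grep -E 'tool_pos|contact'
```

```text
tool_pos: [0.5495, 0.0286, 0.0483]
contact_force: [6.6, -3.3, -1.9]
tool_pos: [0.5493, 0.0287, 0.0485]
contact_force: [11.4, -5.6, -4.5]
```

The force rise at TCP x ≈ 45 mm matches the keeper's end stop. I'll back off, lift and check.

```bash

python3 -m inch '[{"dx":0,"dy":0.005,"dz":0,"rx":0,"ry":0,"rz":0},{"dx":0,"dy":0.015,"dz":0,"rx":0,"ry":0,"rz":0},{"dx":0,"dy":0.03,"dz":0,"rx":0,"ry":0,"rz":0},{"dx":0,"dy":0.03,"dz":0,"rx":0,"ry":0,"rz":0}]'|grep -E 'tool_pos|contact'
python3 -m inch '[{"dx":0,"dy":0,"dz":-0.04,"rx":0,"ry":0,"rz":0},{"dx":-0.03,"dy":0,"dz":-0.08,"rx":0,"ry":0,"rz":0},{"dx":-0.08,"dy":0,"dz":-0.1,"rx":0,"ry":0,"rz":0},{"dx":-0.08,"dy":0,"dz":-0.1,"rx":0,"ry":0,"rz":0},{"dx":-0.08,"dy":0,"dz":-0.1,"rx":0,"ry":0,"rz":0}]'|grep -E 'tool_pos|contact'
python3 look.py w11.png
```

```text
tool_pos: [0.5709, 0.0221, 0.0479]
contact_force: [0.3, 0.1, 0.4]
tool_pos: [0.551, -0.0391, 0.1282]
contact_force: [0.6, 0.0, -0.6]
[(0.75, [146.4, 371.8, 57.3, 41.1], [-0.0558, -0.1669]), (0.73, [207.3, 89.7, 79.6, 56.3], [0.0032, 0.0237]), (0.72, [205.8, 34.4, 77.4, 68.8], [0.0047, 0.0529])]
21.5 [ 0.06537438 -0.06945456] 0.12687582031828104 F [-0.54569275  0.71281845 -0.21524346] [-0.73140882  0.52051115]
keeper_post [(0.81, [219.4, 141.6, 84.9, 27.2], [0.013, -0.0053])]
jig [(0.84, [225.0, 77.5, 242.7, 155.1], [0.0183, 0.0278])]
```

View pics/w11.png

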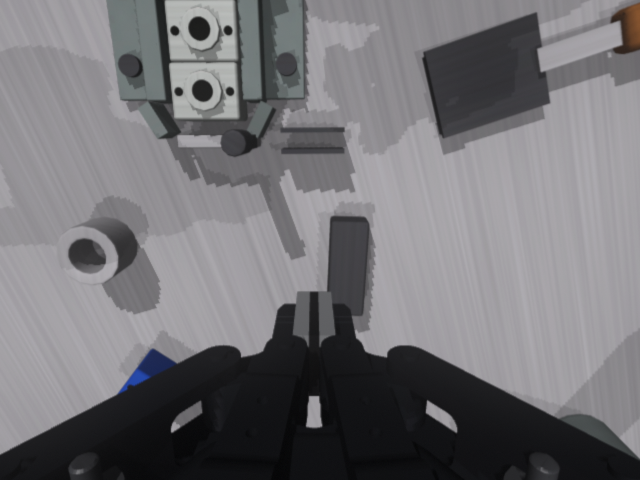

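The picture shows the keeper fully across behind block4 (202,90), its post at (236,143), the row closed in the channel, and the bystanders where they were. I'm handing in.

```bash
python3 -c "
from h import *
print(ticket.job_done())"
```

```text
the job is handed in; nothing more can be done
None
```

The row is seated against the sprung stop, pressed about 12 N above sliding force for at least half a second; the keeper is fully across behind it, the gripper is clear, and the job is handed in (no verdict came back).

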